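# Unload the pressed bridge cover from the forming die

## Robot

A 6-joint arm with a two-finger parallel gripper is mounted at the origin on the work surface. World frame = base frame: x ahead of the robot, y to its left, z up, the work surface at z = 0. Lengths are in m, angles in rad, forces in N, time in s.
With the tool pointing down it reaches from about 0.325 to 0.775 m from the base axis. Payload 5.5 kg.
Tool frame: the origin (TCP) lies midway between the tips of the shut fingers; the grasp point (between the pads) lies 19 mm behind it; z points along the fingers, y is the line along which they close (so a half turn about z gives the same grasp; the last joint's range is limited). The gripper opens to 85 mm and grips with 20 to 120 N. Pads are 22 mm wide; open, the fingers measure 114 mm over their backs; the gripper's body (76 mm by 85 mm) begins 54 mm behind the grasp point. The pads swing forward as they close: fully open they stand 13 mm farther back than shut.
Start: joints at [-0.057, 0.091, 1.231, -0, 1.82, -0.057], TCP at [0.6, -0, 0.231] pointing down, gripper open.
Joint ranges: [-2.87, 2.87], [-0.86, 2.18], [0.17, 2.46], [-1.51, 4.65], [0.06, 2.69], [-2.65, 2.65]. Speed limits (rad/s): [2.57, 2.57, 3.01, 3.14, 3.14, 3.14].

## Interface

Orientations are given as a unit quaternion [w, x, y, z].
In Python, from cell import arm gives the robot as it stands.
- The arm moves only by the tool step_arm, never from a script. Its argument "moves" is a list of rows, each a list of 3 entries, a list of its own where there are three numbers: the shift along the tool's x, y, z in cm, then the turn about the tool's z in rad, then the closure, from 0 (fully open) to 1 (shut). In form: [[[x, y, z], yaw, claw], ...]. A call has exactly 10 rows; each row is the pose to reach, as a shift and turn from the pose commanded when the call began, along the tool's axes at that moment; what a row does not reach only later rows make up. A row lasts 1/10 s, in which the tool goes at most 50 mm and 8.59 degrees, less where a joint would pass 70% of its speed; a pose out of reach is approached as far as the arm can. A call with a gripper value outside its range is refused whole. The fingers move at their own pace and stop on an object; the grip force is fixed at half the most. Time passes only in rows, so rows that repeat a pose let the fingers close, or fill a call up. It gives the time, the measured TCP pose, the force, the opening and the grip force at its end, in the units of the state.
- arm.get_obs(): the state, without advancing time (a new reading comes with each control period).
- arm.read_camera(name): name is "scene" or "side" or "wrist"; returns a dict with "image" (480x640x3 uint8, blue, green, red), "camera_matrix" (3x3 intrinsics, pixels), "dist" ([k1, k2, p1, p2, k3] as OpenCV has them; the pictures are not rectified), "origin" and "orientation" of the camera in the world. Camera axes: x right, y up, looking along -z (the intrinsics and any distortion apply to the point x, -y, -z); pixel columns grow to the right and rows downward; lengths in m; the calibration is good to about 2 mm. A picture is of the moment at which its call begins. There is no depth.
- arm.hand_in(): hands the job in; it is judged then, once.
The state is a dict: "time_s": time; "qpos": joint angles; "dq": joint speeds; "effort": joint torques, N m; "tcp_pos": TCP position; "tool_rot": TCP orientation; "force": force on the tool from outside, world axes, zero at the start; "torque": the same for the moment, N m; "opening": finger opening in m; "finger_force": force on a finger pad.
Only numpy, scipy, OpenCV 4.12 (cv2) and the standard library are available. Lean on these libraries where they do the work, as an engineer would, in place of code of your own. Each camera call takes 0.05 s, during which the arm holds its last target. There are 200 camera calls.

## Task

Swing the hold-down bar right round, clear of the pressed guitar bridge cover in the sloping die, and leave it open. Lift the cover straight out of the die cavity and lay it gently (set down in the hand, not dropped), hollow side still up, in the middle of the cork pad in the parts tray, lengthwise along the pad; then let go. Leave the other things where they are.

Things in the scene. Friction and masses are not known exactly. Their poses are not given: they have to be found in the camera images.
- die: dark steel forming die on a low wooden stand, fixed; its face slopes 32 degrees, downhill to the robot's left. Origin: centre of the cavity floor, 55 mm above the bench. z: square out of the cavity, 32 degrees (0.56 rad) from vertical; x: uphill; y: level, along the cavity. Cavity 50 mm (x) by 124 mm (y), 20 mm deep, so the face lies at z = 20 mm; it spans x -60 to 60, y -95 to 105 mm
- bar (a joint): angle of the hold-down bar about its pivot (rad): at 0 it lies along the cavity over the cover; it grows to 1.6 as the free end swings downhill (die -x). Stiff: it stays where it is left; about 1 to 2 N at the peg moves it. The cover cannot come out until it is past about 0.95
- bar_peg (a point): middle of the round steel peg (14 mm diameter, 36 mm long, along die z) that stands on the free end of the bar, 98 mm from the pivot; a handle to push or pinch. The peg's foot is 18 mm below this point, its top 18 mm above
- bar_pivot (a point): pivot of the bar, at die x 0, y 86 mm, z 47 mm; the axis is die z. The bar is steel, 116 mm long, 16 mm wide and 8 mm thick, from 43 to 51 mm above the cavity floor, 3 mm above the cover's rim
- cover: pressed metal bridge cover: an oblong pan with a flat bottom and four upright 3 mm walls, open on top; 46 mm wide (own x), 120 mm long (own y), 40 mm high (own z, out of the hollow), 0.16 kg. Origin: centre of its bottom's outside. It starts seated in the cavity with 2 mm play, its axes along the die's, its walls 20 mm proud of the die's face
- tray: black-walled parts tray with plywood floor, fixed on the bench, 162 mm (own x) by 342 mm (own y), walls 25 mm high and 6 mm thick, floor 6 mm thick. Origin: centre of its underside. Three compartments, each 150 mm (x) by 106 mm (y), centred at y = -112, 0 and 112 mm
- pad: cork pad, 146 mm (own x) by 102 mm (own y), 3 mm thick, fixed on the floor of the one tray compartment that holds no part (which one varies). Origin: centre of its underside; its top is 9 mm above the bench
- pickup: black guitar pickup with steel studs, 92 x 40 x 22 mm, lying in another compartment; leave it. Origin: centre of its underside
- bridge: steel bridge plate with brass saddles, 80 x 60 x 18 mm, lying in the remaining compartment; leave it. Origin: centre of its underside
- hammer: hammer, 260 mm long, lying on the bench beyond the work; leave it. Origin: on its length, at the underside
- jar: closed jar, 64 mm diameter, 80 mm tall, standing on the bench beyond the tray; leave it. Origin: centre of its underside
There are look-alikes about, which are no part of the job. Of the things like the cover, leave any that is green; of the rest the smaller one is meant.

How it is judged:
On the way, in this order (a step that is already met when the one before it is completed fails the run):
1. the hold-down bar is swung clear of the cover (past 1.0 rad) while the cover stays in the die (value of joint bar above 1 rad and z of cover in the frame of die below 0.01 m), for 0.1 s.
2. the cover is held by the fingers, clear above the die (its bottom over 30 mm above the cavity floor) (z of cover in the frame of die above 0.03 m and contact force between cover and the fingers above 1 N), for 0.1 s.
3. the cover is set down on the pad while still in the fingers (its bottom within 9 mm of the pad's top, not dropped from higher) (z of cover in the frame of pad below 0.012 m and x of cover in the frame of pad between -0.04 and 0.04 m and y of cover in the frame of pad between -0.04 and 0.04 m and contact force between cover and the fingers above 1 N), for 0.05 s.
At the end, for the whole second after the job is handed in: The cover lies flat (within 0.08 rad) and hollow side up on the cork pad, its centre within 15 mm lengthwise and 20 mm crosswise of the pad's centre, its length along the pad within 0.2 rad, at rest; the hold-down bar is still swung open past 1.0 rad (x of cover in the frame of pad between -0.015 and 0.015 m and y of cover in the frame of pad between -0.02 and 0.02 m and z of cover in the frame of pad between 0 and 0.006 m and angle between cover's own z axis and vertical below 0.08 rad and angle between the y axis of cover and the x axis of pad, either way round below 0.2 rad and linear speed of cover below 0.02 m/s and value of joint bar above 1 rad); the robot touches nothing.
It fails at once if the guitar pickup is pushed more than 25 mm (distance of pickup from where it was at the start of the episode above 0.025 m).
It fails at once if the bridge plate is pushed more than 25 mm (distance of bridge from where it was at the start of the episode above 0.025 m).
It fails at once if the hammer is pushed more than 25 mm (distance of hammer from where it was at the start of the episode above 0.025 m).
It fails at once if the jar is pushed more than 25 mm (distance of jar from where it was at the start of the episode above 0.025 m).
It also fails if it takes over 51 s, if anything falls off the work surface, if the arm or the gripper's body presses on something with over 40 N, if the wrist force passes 120 N, or if a joint passes its speed limit or range.

## Working session

There is one attempt and no reset: what is moved stays moved. The work goes in short steps, Python scripts to look and compute and a tool call to move; the robot and the scene stay as the last step left them, time stands still between calls to the robot, and variables do not carry over. Pictures are saved under pics/ and viewed, at most 10 in all, crops included, and the job is handed in when it is done.

Besides the shell and the picture viewer there is one more tool, called after "Call:" as a command line: name --argument value ..., lists and objects as JSON in quotes. step_arm: Moves the arm, as the interface text tells. Its arguments: {"type":"object","properties":{"moves":{"type":"array","items":{"type":"array"}}},"required":["moves"]}

```bash
ls; mkdir -p pics
python3 - <<'E'
from cell import arm
import cv2, pickle
d={}
for n in ["scene","side","wrist"]:
    c=arm.read_camera(n); d[n]=c; cv2.imwrite(f"pics/{n}0.png",c["image"])
    print(n,c["camera_matrix"],c["dist"],c["origin"],c["orientation"])
pickle.dump(d,open("c0.pkl","wb"))
o=arm.get_obs(); print(o)
E
```

```text
pics
scene [[556.81153143   0.         321.89330442]
 [  0.         556.81153143 241.48254871]
 [  0.           0.           1.        ]] [-0.01100836  0.          0.          0.          0.        ] [1.18358924 0.44614171 1.09451104] [0.41321406 0.15057985 0.29609402 0.84788453]
side [[526.50631874   0.         324.72193352]
 [  0.         526.50631874 234.95802441]
 [  0.           0.           1.        ]] [-0.08734711  0.          0.          0.          0.        ] [ 0.03096019 -0.95477579  0.69314606] [ 0.84200539  0.47955509 -0.11196017 -0.22026975]
wrist [[354.06583484   0.         319.1799552 ]
 [  0.         354.06583484 241.13504336]
 [  0.           0.           1.        ]] [-0.04485148  0.          0.          0.          0.        ] [0.59952675 0.08447745 0.37271975] [ 9.86481908e-01 -1.63867751e-01  7.59491257e-04 -4.78942150e-04]
{'time_s': 0.15, 'qpos': array([-5.67040013e-02,  9.17172818e-02,  1.23161713e+00,  3.01553421e-05,
        1.81978821e+00, -5.67175734e-02]), 'dq': array([ 0.00013242, -0.00041748, -0.00423556,  0.00047122,  0.00064674,
        0.00148092]), 'effort': array([ 1.18562282e-03, -4.59372532e+01, -4.18527281e+01, -2.23398712e-05,
        9.54780931e-03, -9.16542831e-06]), 'tcp_pos': array([5.99791332e-01, 1.76400001e-05, 2.30387385e-01]), 'tool_rot': array([-5.80448796e-04,  7.07099156e-01,  7.07113992e-01, -4.98492724e-04]), 'force': array([ 0.3235789 , -0.42480221, -0.31361277]), 'torque': array([ 0.01860441, -0.01664513, -0.00217018]), 'finger_force': 0.0, 'opening': 0.0853515709067923}
```

View pics/scene0.png

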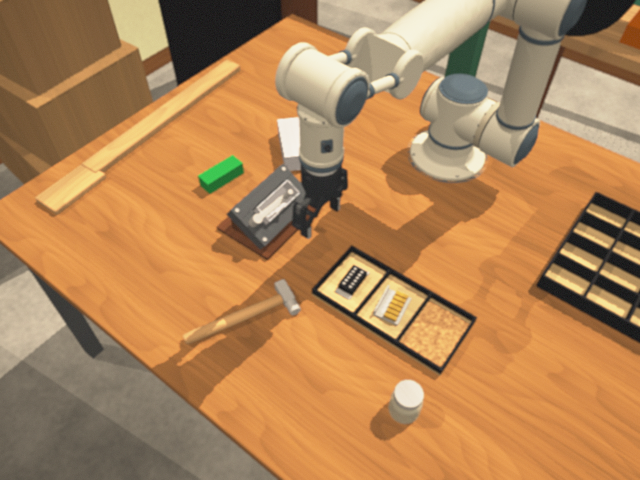

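View pics/side0.png

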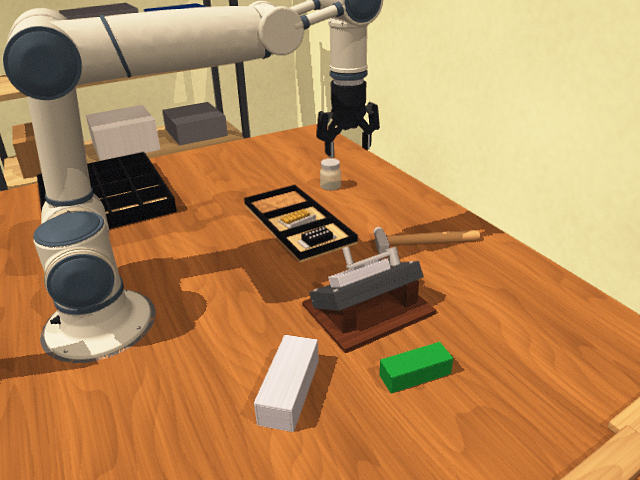

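The scene view shows the die with the cover and bar at about (270,208), the pad in the tray compartment at (438,335), and the pickup and bridge in the other two. The side view shows the die at (370,285) with the peg at (348,257). The larger white pan and the green one are the look-alikes. Next come enlarged crops.

Run:
```python
import cv2,numpy as np
def crop(n,x0,y0,w,h,f):
    im=cv2.imread(f"pics/{n}0.png")[y0:y0+h,x0:x0+w]
    im=cv2.resize(im,None,fx=f,fy=f,interpolation=cv2.INTER_CUBIC)
    for i in range(0,w,10):
        cv2.line(im,(i*f,0),(i*f,6 if (x0+i)%50 else 14),(0,255,255),1)
        if (x0+i)%20==0: cv2.putText(im,str(x0+i),(i*f,24),0,.4,(0,255,255),1)
    for i in range(0,h,10):
        cv2.line(im,(0,i*f),(6,i*f),(0,255,255),1)
        if (y0+i)%20==0: cv2.putText(im,str(y0+i),(8,i*f+4),0,.4,(0,255,255),1)
    return im
cv2.imwrite("pics/sd.png",crop("scene",210,150,120,110,5))
cv2.imwrite("pics/dd.png",crop("side",300,220,140,120,5))
a=crop("scene",310,245,170,130,4);cv2.imwrite("pics/st.png",a)
```

```text
(no output)
```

View pics/sd.png

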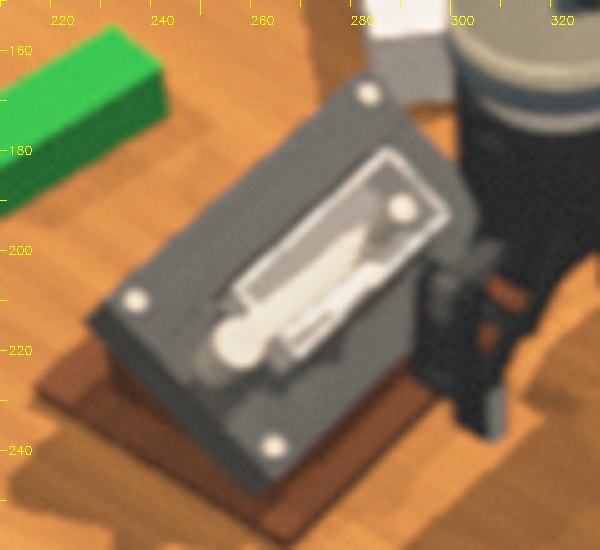

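View pics/dd.png

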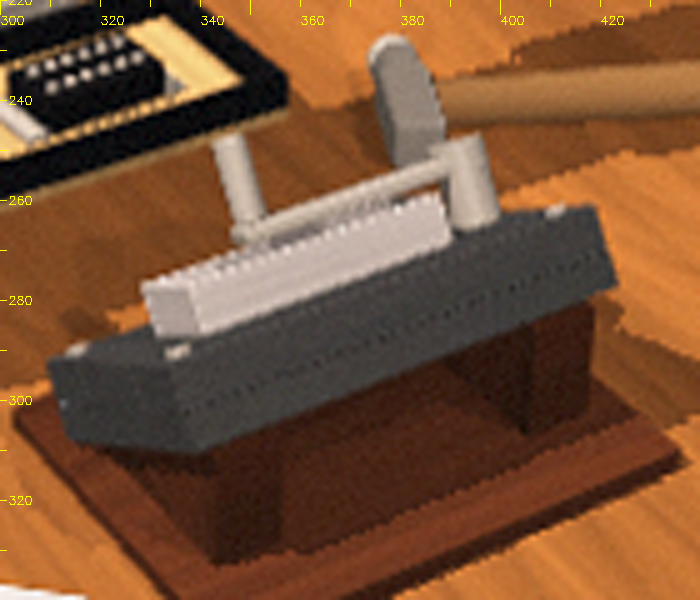

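View pics/st.png

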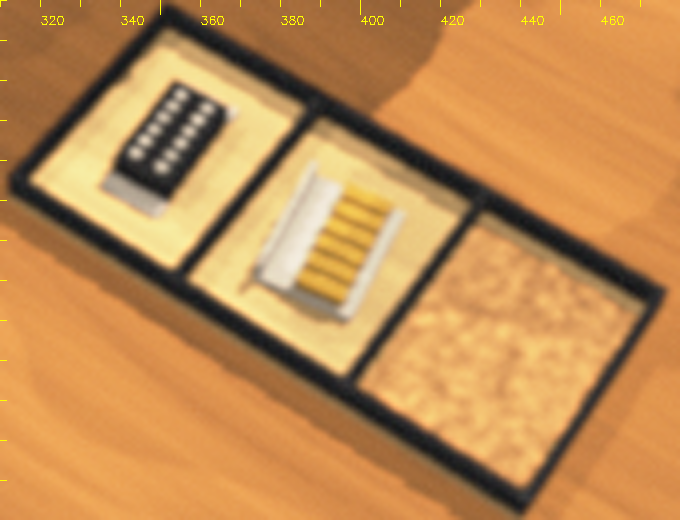

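View pics/wrist0.png

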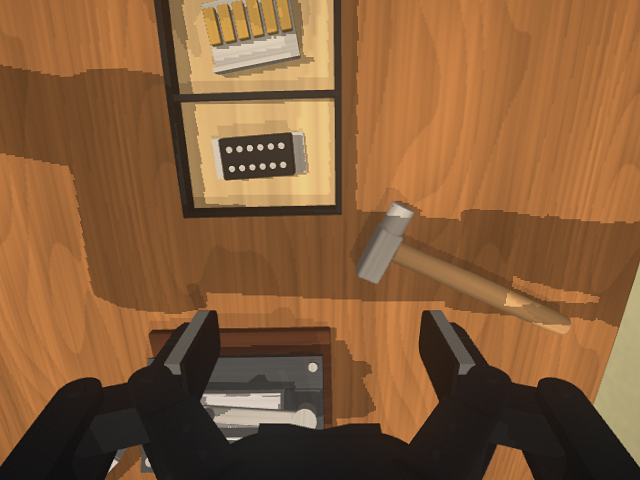

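The crops give the die-face corners, cover-rim corners, pivot and peg in both views. In the scene view the peg top is at (290.4,191.6) and the pivot at (258,218). In the side view they are at (346,247.6) and (393,247.6). The wrist view shows the pickup, the bridge and the hammer head. Now I'll fit poses.

```bash
cat > h.py <<'E'
import numpy as np,cv2,pickle
from scipy.spatial.transform import Rotation as R
from scipy.optimize import least_squares
def rot(q): return R.from_quat(q,scalar_first=True).as_matrix()
def proj(c,P):
    W=rot(c["orientation"]);p=(np.atleast_2d(P)-c["origin"])@W*[1,-1,-1]
    return cv2.projectPoints(p,np.zeros(3),np.zeros(3),c["camera_matrix"],np.array(c["dist"]))[0][:,0]
def tri(cams,uvs,z=None):
    return least_squares(lambda p:np.r_[tuple((proj(c,p)[0]-uv) for c,uv in zip(cams,uvs))],[.6,-.1,.05]).x
def dieR(yaw,tilt=32):  # x uphill ~ -y, y ~ +x
    return R.from_euler('z',yaw).as_matrix()@np.array([[0,1,0],[-1,0,0],[0,0,1]]).T.T@np.eye(3) if False else \
      R.from_euler('z',yaw-np.pi/2).as_matrix()@R.from_euler('y',-np.deg2rad(tilt)).as_matrix()
E
python3 - <<'E'
from h import *
d=pickle.load(open("c0.pkl","rb"))
S=[([60,-95,20],(284,163.6)),([60,105,20],(231.6,210.4)),([-60,105,20],(264.6,245.8)),
([23,-60,40],(287.6,179.6)),([-23,-60,40],(300,192.6)),([23,60,40],(256.4,208.4)),([0,-12,87],(290.4,191.6))]
D=[([60,-95,20],(333,295.6)),([-60,-95,20],(309.6,292)),([60,105,20],(420,261.4)),([-23,-60,40],(328.4,277.6)),([23,-60,40],(338,277.4)),([23,60,40],(388,259)),([0,-12,87],(346,247.6))]
def res(v):
    M=dieR(v[3],np.rad2deg(v[4]));r=[]
    for n,L in(("scene",S),("side",D)):
        P=np.array([l[0] for l in L])/1000@M.T+v[:3]; r.append(proj(d[n],P)-[l[1] for l in L])
    return np.vstack(r)
s=least_squares(lambda v:res(v).ravel(),[.6,-.2,.05,0,.56],loss='soft_l1');print("die",s.x.round(4));print(res(s.x).round(1).tolist())
for nm,a,b in(("peg",(290.4,191.6),(346,247.6)),("pivtop",(258,218),(393,247.6))):
    p=tri([d["scene"],d["side"]],[a,b]);print(nm,p.round(4),"die frame",((p-s.x[:3])@dieR(s.x[3],np.rad2deg(s.x[4]))).round(4))
T=np.array([[-81,-171,25],[81,-171,25],[81,171,25],[-81,171,25]])/1000
ts=[(351.25,247),(313.75,290.5),(441,370),(475.5,318)];td=[(300,257),(357,237),(295,186),(245,201)]
def rt(v):
    P=T@R.from_euler('z',v[3]).as_matrix().T+v[:3]
    return np.vstack([proj(d["scene"],P)-ts,proj(d["side"],P)-td])
t=least_squares(lambda v:rt(v).ravel(),[.6,.2,0,0],loss='soft_l1');print("tray",t.x.round(4));print(rt(t.x).round(1).tolist())
print("pad",(np.array([0,.112,.006])@R.from_euler('z',t.x[3]).as_matrix().T+t.x[:3]).round(4))
E
```

```text
die [ 0.4993 -0.2293  0.0502  0.0221  0.5629]
[[-0.9, 0.7], [-1.2, -0.0], [0.1, 1.1], [-0.3, 0.2], [-0.3, 0.6], [-0.3, -0.5], [-1.6, -0.8], [-0.1, -2.5], [-1.3, 0.4], [-1.6, -0.1], [-0.7, 0.0], [-0.5, -0.1], [-0.1, 0.2], [0.3, 0.3]]
peg [ 0.4864 -0.1797  0.1228] die frame [-0.0034 -0.0118  0.088 ]
pivtop [ 0.5866 -0.1995  0.1013] die frame [0.0038 0.088  0.0581]
tray [ 0.5361  0.1614 -0.0104  0.0251]
[[-0.6, -0.4], [-2.7, -0.1], [-0.1, 1.6], [0.3, 0.2], [-0.6, -0.5], [0.3, 0.4], [-0.8, 0.7], [-1.5, -0.7]]
pad [ 0.5333  0.2734 -0.0044]
```

The fits are consistent: about 1 px residuals, tilt 0.563 against the stated 0.56, and the peg at die (-3,-12,88). The heights come out 5–10 mm low, so I'll check with the wrist camera, over the pad first and then over the die.

Call:
step_arm --moves '[[[5,-1.5,0],0,0],[[10,-3,0],0,0],[[15,-4.5,0],0,0],[[20,-6,0],0,0],[[24,-7,0],0,0],[[24,-7,0],0,0],[[24,-7,0],0,0],[[24,-7,0],0,0],[[24,-7,0],0,0],[[24,-7,0],0,0]]'

```text
time_s: 1.15
tcp_pos: [0.5305, 0.2387, 0.2312]
tool_rot: [0.0, 0.708, 0.706, -0.0]
force: [0.1, 0.4, 0.7]
opening: 0.0855
finger_force: 0.0
```

Run:
```python
from cell import arm
import cv2, pickle
c=arm.read_camera("wrist"); cv2.imwrite("pics/w1.png",c["image"]);pickle.dump(c,open("w1.pkl","wb"));o=arm.get_obs();print(o["time_s"],o["tcp_pos"],c["origin"])
```

```text
1.2 [0.53048573 0.23884124 0.23127808] [0.53023491 0.32319955 0.37371821]
```

Call:
step_arm --moves '[[[-5,-0.3,0],0,0.5],[[-10,-0.6,0],0,1],[[-15,-1,0],0,1],[[-20,-1.4,0],0,1],[[-25,-1.8,0],0,1],[[-30,-2.2,0],0,1],[[-35,-2.6,0],0,1],[[-40,-3,0],0,1],[[-44,-3,0],0,1],[[-44,-3,0],0,1]]'

```text
time_s: 2.2
tcp_pos: [0.4987, -0.2052, 0.2306]
tool_rot: [0.0, 0.71, 0.705, -0.001]
force: [-0.7, 0.1, 1.2]
opening: 0.0002
finger_force: 0.0
```

Run:
```python
from cell import arm
import cv2, pickle
c=arm.read_camera("wrist"); cv2.imwrite("pics/w2.png",c["image"]);pickle.dump(c,open("w2.pkl","wb"));o=arm.get_obs();print(o["time_s"],o["tcp_pos"],o["opening"],o["tool_rot"])
```

```text
2.25 [ 0.49916071 -0.2028268   0.23081507] -4.699989389872426e-05 [-3.67137128e-04  7.09021042e-01  7.05187195e-01 -2.17930628e-04]
```

Call:
step_arm --moves '[[[-4,0,0],0,1],[[-8,0,0],0,1],[[-8,0,0],0,1],[[-8,0,0],0,1],[[-8,0,0],0,1],[[-8,0,0],0,1],[[-8,0,0],0,1],[[-8,0,0],0,1],[[-8,0,0],0,1],[[-8,0,0],0,1]]'

```text
time_s: 3.25
tcp_pos: [0.5, -0.2798, 0.2313]
tool_rot: [0.0, 0.707, 0.707, 0.0]
force: [-0.3, -0.5, 0.1]
opening: -0.0002
finger_force: 0.0
```

Run:
```python
from cell import arm
import cv2, pickle,numpy as np
c=arm.read_camera("wrist"); cv2.imwrite("pics/w3.png",c["image"]);pickle.dump(c,open("w3.pkl","wb"));o=arm.get_obs();print(o["time_s"],o["tcp_pos"],o["opening"],o["force"])
w1=cv2.imread("pics/w1.png");w2=cv2.imread("pics/w2.png");w3=cv2.imread("pics/w3.png")
cv2.imwrite("pics/wd.png",np.vstack([w2[100:400,:],w3[100:400,:]]))
```

```text
3.3 [ 0.50002983 -0.27990271  0.23129585] -0.0002447893804656942 [ 0.49589295  0.05108335 -0.04693606]
```

View pics/wd.png

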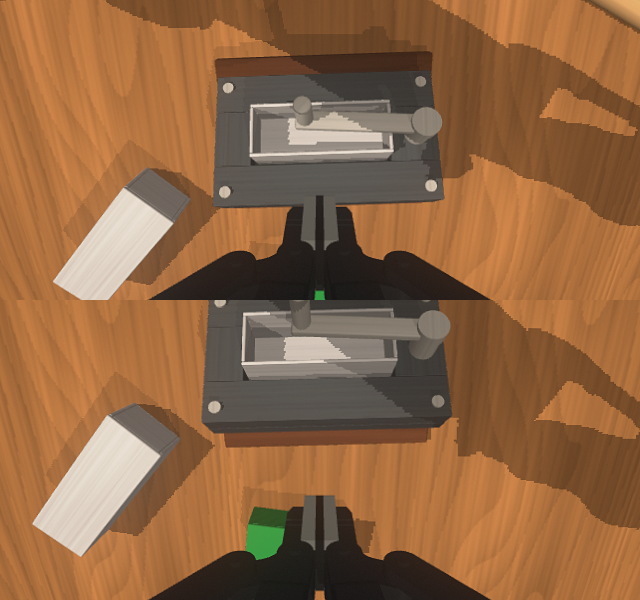

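View pics/w1.png

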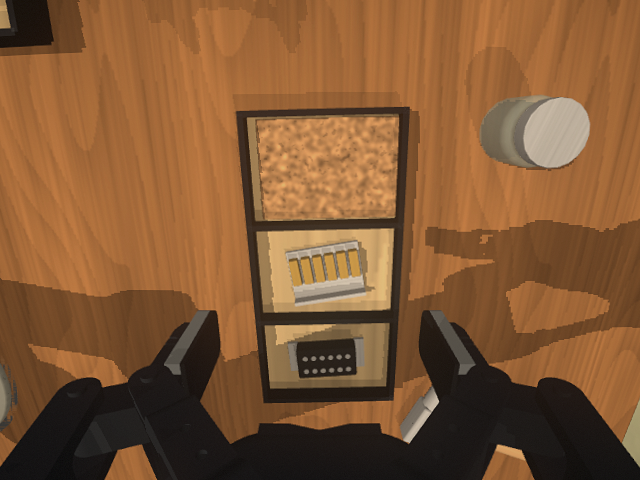

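The wrist views show the cover rim corners at (249,201), (391,199), (393,252) and (250,255), and the peg top at (303,203). The pad corners are (257,118), (399,116), (396,220) and (262,222). Next is a joint fit over all views with the camera offsets left free.

```bash
cat > fit.py <<'E'
from h import *
d=pickle.load(open("c0.pkl","rb"));w={k:pickle.load(open(k+".pkl","rb")) for k in("w1","w2","w3")};C={**d,**w}
S={"scene":[([60,-95,20],(284,163.6)),([60,105,20],(231.6,210.4)),([-60,105,20],(264.6,245.8)),
([23,-60,40],(287.6,179.6)),([-23,-60,40],(300,192.6)),([23,60,40],(256.4,208.4))],
"side":[([60,-95,20],(333,295.6)),([-60,-95,20],(309.6,292)),([60,105,20],(420,261.4)),([-23,-60,40],(328.4,277.6)),([23,-60,40],(338,277.4)),([23,60,40],(388,259))],
"w2":[([-23,-60,40],(249,201)),([-23,60,40],(391,199)),([23,60,40],(393,252)),([23,-60,40],(250,255)),([-60,-95,20],(217,176)),([-60,105,20],(434,169)),([60,105,20],(443,297)),([60,-95,20],(213,305))],
"w3":[([-23,-60,40],(244,112)),([-23,60,40],(396,109)),([23,60,40],(397,162)),([23,-60,40],(242,166)),([60,-95,20],(203,226)),([60,105,20],(452,216))]}
peg={"scene":(290.4,191.6),"side":(346,247.6),"w2":(303,203)}
def pj(n,P): return proj(C[n],P)
def res(v,ks):
    M=dieR(v[3],np.rad2deg(v[4]))
    return np.vstack([pj(n,np.array([l[0] for l in S[n]])/1000@M.T+v[:3])-[l[1] for l in S[n]] for n in ks])
for ks in (["w2","w3"],["scene","side","w2","w3"]):
    s=least_squares(lambda v:res(v,ks).ravel(),[.5,-.22,.05,0,.56],loss='soft_l1');print(ks,s.x.round(4),np.abs(res(s.x,ks)).mean(0).round(2),np.abs(res(s.x,ks)).max())
v=s.x;v2=least_squares(lambda q:res([q[0],q[1],.055,q[2],.5585],["w2","w3"]).ravel(),[.5,-.22,0],loss='soft_l1');print("z=55:",v2.x.round(4))
p=tri([C[k] for k in peg],[np.array(x) for x in peg.values()]);print("peg top",p.round(4),((p-v[:3])@dieR(v[3])).round(4))
rc=tri([C["w2"],C["w3"]],[np.array((249.5,228)),np.array((243,139))]);print("rim end mid",rc)
q=np.array([(257,118),(399,116),(396,220),(262,222)],float);P=np.array([[-73,51,9],[73,51,9],[73,-51,9],[-73,-51,9]])/1000
Q=np.array([(237,111),(410,107),(391,399),(265,402)],float);T=np.array([[-81,59,25],[81,59,25],[81,-283,25],[-81,-283,25]])/1000
ps=np.array([(475.5,318),(441,370)]);pd=np.array([(245,201),(295,186)])
def rp(v):
    f=lambda A:A@R.from_euler('z',v[2]).as_matrix().T+[v[0],v[1],v[3]]
    return np.vstack([pj("w1",f(P))-q,pj("w1",f(T))-Q])
for zf in(0,1):
    t=least_squares(lambda v:rp([*v[:3],v[3]*zf]).ravel(),[.53,.27,0,0],loss='soft_l1');print("pad",t.x.round(4),rp(t.x).round(1).tolist())
E
python3 fit.py
```

```text
['w2', 'w3'] [ 0.5    -0.2278  0.0527  0.0214  0.5424] [1.06 1.37] 5.735305209596191
['scene', 'side', 'w2', 'w3'] [ 0.4999 -0.2284  0.0512  0.0221  0.551 ] [0.9  1.06] 5.806716846558743
z=55: [ 0.5001 -0.228   0.022 ]
peg top [ 0.4868 -0.1777  0.1221] [-0.0057 -0.012   0.0871]
rim end mid [ 0.4377786  -0.20920761  0.07796985]
pad [0.5369 0.275  0.0183 0.    ] [[-6.6, 1.6], [0.4, 0.3], [-1.1, -3.0], [-3.9, -2.1], [1.0, -0.2], [2.1, -0.1], [3.4, 1.5], [-0.4, 0.9]]
pad [ 0.5371  0.2748  0.0176 -0.0022] [[-6.0, 1.7], [0.2, 0.6], [-1.4, -3.3], [-3.4, -2.5], [1.8, 0.0], [1.7, 0.3], [3.0, 0.4], [-0.2, -0.3]]
```

Die origin is about (0.500, -0.228), yaw 0.022, and the pad is about (0.537, 0.275), yaw 0.018, both heights within 3 mm of the text. I'll shut the fingers, come down uphill of the peg and push it round.

Call:
step_arm --moves '[[[0,-0.4,4],0,1],[[1.5,-0.8,8],0,1],[[3.5,-1.3,10.5],0,1],[[5.5,-1.3,11.3],0,1],[[5.5,-1.3,11.3],0,1],[[5.5,-1.3,11.3],0,1],[[5.5,-1.3,11.3],0,1],[[6,-1.3,11.3],0,1],[[6.5,-1.3,11.3],0,1],[[7,-1.3,11.3],0,1]]'

```text
time_s: 4.3
tcp_pos: [0.4871, -0.2099, 0.1186]
tool_rot: [0.0, 0.707, 0.707, 0.0]
force: [-0.1, -0.5, -0.7]
opening: -0.0002
finger_force: 0.0
```

Call:
step_arm --moves '[[[1.7,0.1,0.8],0,1],[[3,0.4,1.5],0,1],[[4.1,0.9,2.2],0,1],[[5.2,1.6,2.9],0,1],[[6.2,2.5,3.5],0,1],[[7.1,3.5,4],0,1],[[7.6,4.3,4.3],0,1],[[8.1,5.2,4.6],0,1],[[8.6,6.1,4.8],0,1],[[9,7,5],0,1]]'

```text
time_s: 5.3
tcp_pos: [0.5584, -0.122, 0.0686]
tool_rot: [0.002, 0.708, 0.707, -0.001]
force: [1.1, -12.6, 3.2]
opening: 0.0002
finger_force: 5.7
```

Run:
```python
from cell import arm
import cv2, pickle
o=arm.get_obs();print(o["time_s"],o["tcp_pos"],o["force"])
for n in("side","scene","wrist"):
    c=arm.read_camera(n); cv2.imwrite(f"pics/{n}4.png",c["image"]);pickle.dump(c,open(n+"4.pkl","wb"))
```

```text
5.3 [ 0.55836003 -0.12196701  0.06860302] [  1.11478402 -12.57484649   3.21584602]
```

```bash
cat > fc.py <<'E'
from h import *
exec(open("fit.py").read().split("for ks in")[0].split("\n",1)[1])
for ks in (["w2"],["w3"],["w2","w3"],["scene","side","w2","w3"]):
  for z in(.053,.055):
    def r(v):
        M=dieR(.022)
        return np.vstack([pj(n,np.array([l[0] for l in S[n] if l[0][2]==40])/1000@M.T+[v[0],v[1],z])-[l[1] for l in S[n] if l[0][2]==40] for n in ks])
    s=least_squares(lambda v:r(v).ravel(),[.5,-.228],loss='soft_l1');print(ks,z,s.x.round(4),np.abs(r(s.x)).mean(0).round(2), (r(s.x)[-4:]).round(1).tolist())
p=[tri([C[k] for k in ks],[np.array(S[k][i][1]) for k,i in zip(ks,ii)]) for ks,ii in((("scene","side","w2","w3"),(4,3,0,0)),(("scene","side","w2","w3"),(3,4,3,3)))]
print("end corners low/high",np.round(p,4))
c=pickle.load(open("wrist4.pkl","rb"));M=dieR(.022)
for k in("side4","scene4"):
    c=pickle.load(open(k+".pkl","rb"))
    for a in(1.1,1.3,1.5): print(k,a,proj(c,M@(np.array([-98*np.sin(a),86-98*np.cos(a),87])/1000)+[.5,-.228,.054]).round(0))
E
python3 fc.py
```

```text
['w2'] 0.053 [ 0.4998 -0.2269] [1.01 0.82] [[1.2, 1.7], [-1.1, -0.5], [0.8, -0.9], [-0.9, 0.2]]
['w2'] 0.055 [ 0.4998 -0.2262] [1.02 0.83] [[0.7, 1.5], [-0.7, -0.7], [1.3, -0.7], [-1.4, 0.4]]
['w3'] 0.053 [ 0.5005 -0.2283] [0.86 0.3 ] [[0.0, 0.6], [-1.8, -0.0], [1.6, -0.1], [-0.0, -0.5]]
['w3'] 0.055 [ 0.5008 -0.2282] [0.94 0.25] [[-0.1, 0.5], [-0.9, -0.2], [2.6, 0.1], [-0.2, -0.3]]
['w2', 'w3'] 0.053 [ 0.5002 -0.2278] [1.02 0.91] [[-0.3, -0.0], [-2.1, -0.7], [1.3, -0.8], [-0.4, -1.1]]
['w2', 'w3'] 0.055 [ 0.5004 -0.2275] [1.12 1.22] [[-0.7, -0.4], [-1.4, -1.1], [2.1, -0.8], [-0.8, -1.1]]
['scene', 'side', 'w2', 'w3'] 0.053 [ 0.5002 -0.2278] [0.71 0.96] [[-0.3, 0.1], [-2.1, -0.6], [1.3, -0.7], [-0.4, -1.0]]
['scene', 'side', 'w2', 'w3'] 0.055 [ 0.5004 -0.2276] [0.77 1.39] [[-0.6, -0.3], [-1.3, -1.0], [2.1, -0.7], [-0.7, -1.0]]
end corners low/high [[ 0.4382 -0.1879  0.0709]
 [ 0.4397 -0.2283  0.0954]]
side4 1.1 [[349. 242.]]
side4 1.3 [[355. 240.]]
side4 1.5 [[361. 237.]]
scene4 1.1 [[300. 230.]]
scene4 1.3 [[297. 237.]]
scene4 1.5 [[293. 243.]]
```

Call:
step_arm --moves '[[[-2,0,-2],0,1],[[-4,-1,-5],0,1],[[-7,-5,-8],0,0.8],[[-9,-9,-9],-0.02,0.75],[[-9.7,-11.7,-8],-0.02,0.75],[[-9.7,-11.7,-7],-0.02,0.75],[[-9.7,-11.7,-7],-0.02,0.75],[[-9.7,-11.7,-7],-0.02,0.75],[[-9.7,-11.7,-7],-0.02,0.75],[[-9.7,-11.7,-7],-0.02,0.75]]'

```text
time_s: 6.45
tcp_pos: [0.4408, -0.2166, 0.1384]
tool_rot: [-0.0, 0.7, 0.715, 0.0]
force: [0.5, 1.1, 0.8]
opening: 0.0214
finger_force: 0.0
```

Run:
```python
from cell import arm
import cv2, pickle,numpy as np
o=arm.get_obs();print(o["time_s"],o["tcp_pos"],o["force"],o["opening"])
I={}
for n in("side","scene","wrist"):
    c=arm.read_camera(n); cv2.imwrite(f"pics/{n}5.png",c["image"]);pickle.dump(c,open(n+"5.pkl","wb"));I[n]=c["image"]
f=lambda im,x,y,w,h,s:cv2.resize(im[y:y+h,x:x+w],(w*s,h*s),interpolation=cv2.INTER_CUBIC)
a=f(I["side"],300,220,133,100,3);b=f(I["scene"],210,150,133,100,3)
w=f(I["wrist"],120,180,399,150,2)
cv2.imwrite("pics/c5.png",np.vstack([np.hstack([a,b]),w]))
```

```text
6.45 [ 0.44083595 -0.21658686  0.13841924] [0.5357672  1.0986247  0.76947123] 0.02140067516801183
```

View pics/c5.png

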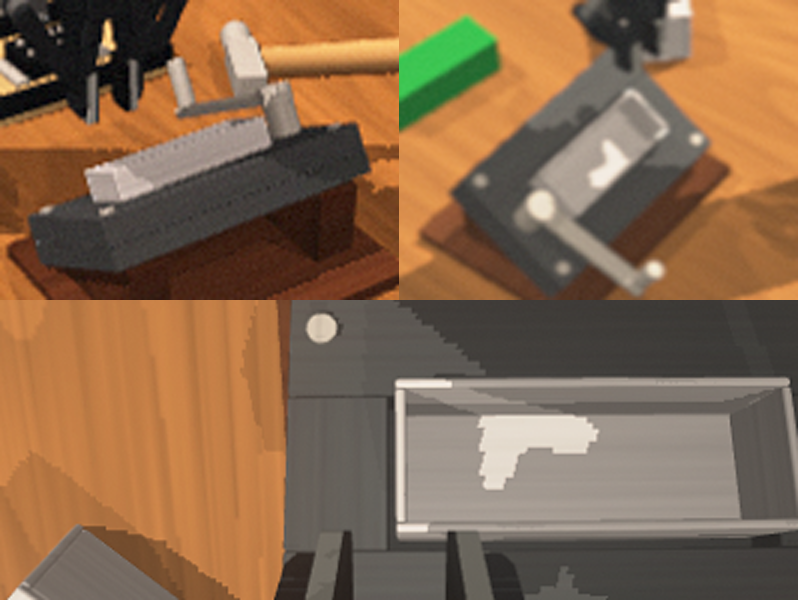

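The composite shows the bar swung right downhill, with the peg at scene (295,240), which corresponds to about 1.4 rad. The near end wall (u≈318–322) sits midway between the fingers (295 and 343). Now the exact grip position.

Run:
```python
from h import *
c=pickle.load(open("wrist5.pkl","rb"));print(c["origin"])
def ray(uv,z):
    n=cv2.undistortPoints(np.array([[uv]],float),c["camera_matrix"],np.array(c["dist"]))[0,0]
    d=rot(c["orientation"])@[n[0],-n[1],-1];return c["origin"]+d*(z-c["origin"][2])/d[2]
for uv,z,x,nm in(((318,219.5),.0767,-23,"low out"),((318.5,298),.1011,23,"high out?"),((322.5,222),.0767,-23,"low in"),((322.5,291.5),.1011,20,"high in")):
    for dz in(0,-.003): print(nm,ray(uv,z+dz).round(4))
    print("  pred",(dieR(.022)@[x/1000,-.06,.04]+[.5,-.228,.055]).round(4))
```

```text
[ 0.43835491 -0.13226068  0.28084925]
low out [ 0.4389 -0.1884  0.0767]
low out [ 0.4389 -0.1892  0.0737]
  pred [ 0.4391 -0.1886  0.0767]
high out? [ 0.4399 -0.2278  0.1011]
high out? [ 0.44   -0.2294  0.0981]
  pred [ 0.44   -0.2276  0.1011]
low in [ 0.4416 -0.1899  0.0767]
low in [ 0.4416 -0.1907  0.0737]
  pred [ 0.4391 -0.1886  0.0767]
high in [ 0.4421 -0.2237  0.1011]
high in [ 0.4422 -0.2252  0.0981]
  pred [ 0.4399 -0.2251  0.0995]
```

Call:
step_arm --moves '[[[0.4,0,1.5],0,0.75],[[0.4,0,3],0,0.75],[[0.4,0,4],0,0.75],[[0.4,0,5],0,0.75],[[0.4,0,5.5],0,0.75],[[0.4,0,6],0,0.75],[[0.4,0,6],0,0.75],[[0.4,0,6],0,0.75],[[0.4,0,6],0,0.75],[[0.4,0,6],0,0.75]]'

```text
time_s: 7.6
tcp_pos: [0.4402, -0.2132, 0.0788]
tool_rot: [0.0, 0.7, 0.714, 0.0]
force: [0.4, 0.2, 0.1]
opening: 0.0217
finger_force: 0.0
```

Call:
step_arm --moves '[[[0,0.1,0.1],0,0.75],[[0,0.1,0.1],0,0.8],[[0,0.1,0.1],0,0.85],[[0,0.1,0.1],0,0.9],[[0,0.1,0.1],0,1],[[0,0.1,0.1],0,1],[[0,0.1,0.1],0,1],[[0,0.1,0.1],0,1],[[0,0.1,0.1],0,1],[[0,0.1,0.1],0,1]]'

```text
time_s: 8.6
tcp_pos: [0.441, -0.213, 0.0774]
tool_rot: [0.0, 0.7, 0.714, 0.0]
force: [-0.1, 0.8, 1.2]
opening: 0.0012
finger_force: 58.6
```

Call:
step_arm --moves '[[[0.16,0,-0.25],0,1],[[0.4,0,-0.65],0,1],[[0.7,0,-1.1],0,1],[[1.05,0,-1.7],0,1],[[1.5,0,-2.4],0,1],[[2.1,0,-3.4],0,1],[[2.65,0,-4.25],0,1],[[3.2,0,-5.1],0,1],[[3.2,0,-5.1],0,1],[[3.2,0,-5.1],0,1]]'

```text
time_s: 9.6
tcp_pos: [0.4404, -0.1809, 0.1286]
tool_rot: [0.0, 0.7, 0.714, 0.0]
force: [0.1, -0.5, -1.7]
opening: 0.0009
finger_force: 58.1
```

Run:
```python
from cell import arm
import cv2, pickle,numpy as np
from h import *
o=arm.get_obs();print(o["time_s"],o["tcp_pos"],o["force"],o["torque"],o["opening"],o["finger_force"])
C={}
for n in("side","scene","wrist"):
    c=arm.read_camera(n); C[n]=c; cv2.imwrite(f"pics/{n}6.png",c["image"]);pickle.dump(c,open(n+"6.pkl","wb"))
# bright metallic (low saturation) where the lifted cover should project
M=dieR(.022);lift=np.array([0,.032,.051])
cor=np.array([[x,y,z] for x in(-23,23) for y in(-60,60) for z in(0,40)])/1000@M.T+[.5,-.228,.055]+lift
for n in C:
    p=proj(C[n],cor);h=cv2.convexHull(p.astype(np.float32)).astype(int);m=np.zeros((480,640),np.uint8);cv2.fillConvexPoly(m,h,255)
    hsv=cv2.cvtColor(C[n]["image"],cv2.COLOR_BGR2HSV);k=(hsv[...,1]<60)&(hsv[...,2]>90)
    b=pickle.load(open(n+"5.pkl","rb"))["image"] if n!="wrist" else C[n]["image"];hs=cv2.cvtColor(b,cv2.COLOR_BGR2HSV);kb=(hs[...,1]<60)&(hs[...,2]>90)
    print(n,"frac metal in hull now/before",k[m>0].mean().round(2),kb[m>0].mean().round(2),p.round(0).tolist())
```

```text
9.6 [ 0.44044562 -0.18087373  0.12855891] [ 0.10929322 -0.48152427 -1.66607314] [0.06036456 0.14819467 0.00711635] 0.0009003683561822859 58.10940742492676
side frac metal in hull now/before 0.87 0.22 [[325.0, 266.0], [319.0, 247.0], [374.0, 249.0], [369.0, 230.0], [335.0, 265.0], [329.0, 245.0], [386.0, 247.0], [380.0, 228.0]]
scene frac metal in hull now/before 0.93 0.85 [[303.0, 190.0], [310.0, 184.0], [272.0, 218.0], [278.0, 213.0], [290.0, 176.0], [297.0, 170.0], [259.0, 204.0], [265.0, 198.0]]
wrist frac metal in hull now/before 0.78 0.78 [[319.0, 278.0], [319.0, 266.0], [535.0, 276.0], [587.0, 265.0], [320.0, 366.0], [319.0, 377.0], [546.0, 363.0], [604.0, 372.0]]
```

The cover is held: force -1.7 N in z, finger force 58 N, and metal now fills the predicted hull in the side view. Carrying it over to the pad.

Call:
step_arm --moves '[[[0.5,0,-1.5],0,1],[[2.5,0.2,-3],0,1],[[6,0.5,-4],0,1],[[10,1,-4],0,1],[[14,1.4,-4],0,1],[[18,1.8,-4],0,1],[[22,2.2,-4],0,1],[[26,2.6,-4],0,1],[[30,3,-4],0,1],[[34,3.4,-4],0,1]]'

```text
time_s: 10.75
tcp_pos: [0.4674, 0.1616, 0.1695]
tool_rot: [0.0, 0.7, 0.714, 0.001]
force: [0.6, -0.3, -1.8]
opening: 0.0012
finger_force: 58.1
```

Call:
step_arm --moves '[[[4,0.4,0],0,1],[[8,0.8,0],0,1],[[11,1.1,0.5],0,1],[[12.5,1.3,2],0,1],[[13,1.3,4],0,1],[[13,1.3,5],0,1],[[13,1.3,5],0,1],[[13,1.3,5],0,1],[[13,1.3,5],0,1],[[13,1.3,5],0,1]]'

```text
time_s: 11.75
tcp_pos: [0.4785, 0.2896, 0.1196]
tool_rot: [0.0, 0.7, 0.714, 0.001]
force: [0.5, 0.1, -1.5]
opening: 0.0013
finger_force: 58.2
```

Run:
```python
from cell import arm
import pickle,cv2
o=arm.get_obs();print(o["time_s"],o["tcp_pos"].round(4),o["force"].round(2),o["opening"],o["finger_force"])
c=arm.read_camera("wrist");cv2.imwrite("pics/w7.png",c["image"]);pickle.dump(c,open("w7.pkl","wb"))
```

```text
11.75 [0.4785 0.2896 0.1196] [ 0.52  0.15 -1.52] 0.0013161699051788946 58.17484438419342
```

Call:
step_arm --moves '[[[0,0,2],0,1],[[0,0,4],0,1],[[0,0,5.5],0,1],[[0,0,6.4],0,1],[[0,0,6.8],0,1],[[0,0,7.1],0,1],[[0,0,7.3],0,1],[[0,0,7.4],0,1],[[0,0,7.5],0,1],[[0,0,7.5],0,1]]'

```text
time_s: 12.8
tcp_pos: [0.4782, 0.2901, 0.0445]
tool_rot: [0.0, 0.7, 0.714, 0.001]
force: [-2.1, -2.2, 4.1]
opening: 0.0018
finger_force: 58.9
```

Low edge has touched the pad where computed. Now I press lightly and drag uphill so the cover turns flat in the fingers.

Call:
step_arm --moves '[[[0,0,0.1],0,1],[[0,0,0.2],0,1],[[-0.1,0,0.3],0,1],[[-0.2,0,0.3],0,1],[[-0.3,0,0.35],0,1],[[-0.4,0,0.35],0,1],[[-0.5,0,0.4],0,1],[[-0.6,0,0.4],0,1],[[-0.6,0,0.4],0,1],[[-0.6,0,0.4],0,1]]'

```text
time_s: 13.8
tcp_pos: [0.4795, 0.2871, 0.044]
tool_rot: [-0.001, 0.699, 0.715, 0.005]
force: [-4.4, 6.2, 15.0]
opening: 0.0012
finger_force: 60.4
```

```bash
cat > ang.py <<'E'
# angle of cover about the pinch axis, from the wrist picture: fit the metal mask against model hulls
from cell import arm
from h import *
import sys
o=arm.get_obs();print(o["time_s"],o["tcp_pos"].round(4),o["force"].round(2),round(o["opening"],4),round(o["finger_force"],1))
def cover(c,th,ox,oy,oz,yaw=.02):
    M=dieR(yaw,np.rad2deg(th));b=np.array([[x,y,z] for x in(-23,23) for y in(-60,60) for z in(0,40)])/1000
    return proj(c,b@M.T+[ox,oy,oz])
t=o["tcp_pos"]
for n in("wrist","scene","side"):
    c=arm.read_camera(n);cv2.imwrite(f"pics/{n}_{sys.argv[1]}.png",c["image"]);pickle.dump(c,open(f"{n}_{sys.argv[1]}.pkl","wb"))
    hsv=cv2.cvtColor(c["image"],cv2.COLOR_BGR2HSV);k=((hsv[...,1]<70)&(hsv[...,2]>70)).astype(np.uint8)
    out=[]
    for deg in range(-4,45,4):
        th=np.deg2rad(deg);M=dieR(.02,deg);P=t+[0,0,.008]  # pinch point; cover coords (2.9,-58.5,34.2)
        org=P-M@np.array([.0029,-.0585,.0342]);h=cv2.convexHull(cover(c,th,*org).astype(np.float32)).astype(int)
        m=np.zeros((480,640),np.uint8);cv2.fillConvexPoly(m,h,1);ring=cv2.dilate(m,np.ones((13,13)))
        out.append((deg,round(float((m&k).sum()/((m|k)&ring).sum()),2)))
    print(n,out)
E
python3 ang.py a8
```

```text
13.8 [0.4795 0.2871 0.044 ] [-4.42  6.22 15.02] 0.0012 60.4
wrist [(-4, 0.71), (0, 0.73), (4, 0.75), (8, 0.77), (12, 0.8), (16, 0.82), (20, 0.85), (24, 0.85), (28, 0.86), (32, 0.86), (36, 0.87), (40, 0.86), (44, 0.81)]
scene [(-4, 0.73), (0, 0.75), (4, 0.78), (8, 0.78), (12, 0.8), (16, 0.84), (20, 0.89), (24, 0.89), (28, 0.88), (32, 0.85), (36, 0.84), (40, 0.79), (44, 0.79)]
side [(-4, 0.69), (0, 0.68), (4, 0.7), (8, 0.72), (12, 0.74), (16, 0.76), (20, 0.78), (24, 0.8), (28, 0.78), (32, 0.76), (36, 0.79), (40, 0.75), (44, 0.73)]
```

Call:
step_arm --moves '[[[-0.1,0,0.1],0,1],[[-0.2,0,0.2],0,1],[[-0.3,0,0.3],0,1],[[-0.4,0,0.4],0,1],[[-0.5,0,0.5],0,1],[[-0.6,0,0.6],0,1],[[-0.7,0,0.6],0,1],[[-0.7,0,0.6],0,1],[[-0.7,0,0.6],0,1],[[-0.7,0,0.6],0,1]]'

```text
time_s: 14.95
tcp_pos: [0.4802, 0.2819, 0.0422]
tool_rot: [-0.001, 0.699, 0.715, 0.007]
force: [-12.8, 5.1, 31.1]
opening: 0.0013
finger_force: 66.0
```

```bash
python3 ang.py a9
```

```text
14.95 [0.4802 0.2819 0.0422] [-12.8    5.12  31.06] 0.0013 66.0
wrist [(-4, 0.73), (0, 0.75), (4, 0.77), (8, 0.79), (12, 0.81), (16, 0.83), (20, 0.85), (24, 0.84), (28, 0.84), (32, 0.84), (36, 0.85), (40, 0.84), (44, 0.79)]
scene [(-4, 0.79), (0, 0.83), (4, 0.85), (8, 0.81), (12, 0.85), (16, 0.88), (20, 0.87), (24, 0.83), (28, 0.8), (32, 0.78), (36, 0.75), (40, 0.73), (44, 0.7)]
side [(-4, 0.68), (0, 0.7), (4, 0.71), (8, 0.73), (12, 0.75), (16, 0.78), (20, 0.78), (24, 0.81), (28, 0.82), (32, 0.82), (36, 0.8), (40, 0.79), (44, 0.73)]
```

It is turning: the geometry gives about 20°. Continuing.

Call:
step_arm --moves '[[[-0.1,0,0],0,1],[[-0.2,0,0],0,1],[[-0.3,0,0.1],0,1],[[-0.4,0,0.1],0,1],[[-0.5,0,0.2],0,1],[[-0.6,0,0.2],0,1],[[-0.7,0,0.2],0,1],[[-0.8,0,0.2],0,1],[[-0.8,0,0.2],0,1],[[-0.8,0,0.2],0,1]]'

```text
time_s: 16.1
tcp_pos: [0.4806, 0.2729, 0.0386]
tool_rot: [-0.0, 0.699, 0.715, 0.006]
force: [-9.4, 4.5, 25.4]
opening: 0.0016
finger_force: 69.7
```

```bash
python3 ang.py a10
```

```text
16.1 [0.4806 0.2729 0.0386] [-9.44  4.51 25.42] 0.0016 69.7
wrist [(-4, 0.79), (0, 0.81), (4, 0.82), (8, 0.83), (12, 0.85), (16, 0.81), (20, 0.8), (24, 0.79), (28, 0.8), (32, 0.8), (36, 0.8), (40, 0.79), (44, 0.76)]
scene [(-4, 0.83), (0, 0.83), (4, 0.81), (8, 0.77), (12, 0.76), (16, 0.75), (20, 0.72), (24, 0.67), (28, 0.66), (32, 0.65), (36, 0.61), (40, 0.6), (44, 0.59)]
side [(-4, 0.75), (0, 0.78), (4, 0.78), (8, 0.8), (12, 0.8), (16, 0.85), (20, 0.88), (24, 0.89), (28, 0.88), (32, 0.87), (36, 0.87), (40, 0.83), (44, 0.8)]
```

Call:
step_arm --moves '[[[-0.1,0,0],0,1],[[-0.2,0,0],0,1],[[-0.3,0,0.1],0,1],[[-0.4,0,0.1],0,1],[[-0.5,0,0.2],0,1],[[-0.6,0,0.2],0,1],[[-0.6,0,0.2],0,1],[[-0.6,0,0.2],0,1],[[-0.6,0,0.2],0,1],[[-0.6,0,0.2],0,1]]'

```text
time_s: 17.25
tcp_pos: [0.4807, 0.2657, 0.0349]
tool_rot: [0.0, 0.7, 0.714, 0.005]
force: [-5.5, 2.6, 17.7]
opening: 0.0016
finger_force: 74.4
```

```bash
python3 ang.py a11
```

```text
17.25 [0.4807 0.2657 0.0349] [-5.51  2.57 17.7 ] 0.0016 74.4
wrist [(-4, 0.86), (0, 0.86), (4, 0.84), (8, 0.8), (12, 0.8), (16, 0.79), (20, 0.78), (24, 0.78), (28, 0.78), (32, 0.78), (36, 0.79), (40, 0.78), (44, 0.75)]
scene [(-4, 0.75), (0, 0.74), (4, 0.69), (8, 0.67), (12, 0.65), (16, 0.65), (20, 0.6), (24, 0.58), (28, 0.58), (32, 0.55), (36, 0.53), (40, 0.53), (44, 0.51)]
side [(-4, 0.78), (0, 0.8), (4, 0.82), (8, 0.84), (12, 0.82), (16, 0.84), (20, 0.82), (24, 0.82), (28, 0.8), (32, 0.81), (36, 0.82), (40, 0.82), (44, 0.8)]
```

Practically flat now (TCP has dropped by the computed 9 mm). Ease the preload, let go and rise.

Call:
step_arm --moves '[[[0.1,0,-0.1],0,1],[[0.1,0,-0.3],0,1],[[0.1,0,-0.3],0,1],[[0.1,0,-0.3],0,0.97],[[0.1,0,-0.3],0,0.94],[[0.1,0,-0.3],0,0.9],[[0.1,0,-0.3],0,0.85],[[0.1,0,-0.3],0,0.8],[[0.1,0,-0.3],0,0.8],[[0.1,0,-0.3],0,0.8]]'

```text
time_s: 18.4
tcp_pos: [0.4783, 0.2638, 0.0321]
tool_rot: [-0.0, 0.7, 0.714, -0.0]
force: [0.2, 0.1, -0.0]
opening: 0.0167
finger_force: 0.0
```

Call:
step_arm --moves '[[[0,0,-0.5],0,0.8],[[0,0,-1.5],0,0.8],[[0,0,-3],0,0.8],[[0,0,-5],0,0.8],[[0,0,-8],0,0.8],[[0,0,-11],0,0.8],[[0,3,-14],0,0.8],[[0,6,-16],0,0.8],[[0,6,-16],0,0.8],[[0,6,-16],0,0.8]]'

```text
time_s: 19.4
tcp_pos: [0.5387, 0.2651, 0.1934]
tool_rot: [0.0, 0.7, 0.714, 0.001]
force: [-0.8, 0.1, -1.0]
opening: 0.0167
finger_force: 0.0
```

Run:
```python
from cell import arm
from h import *
o=arm.get_obs();print(o["time_s"],o["tcp_pos"].round(4),o["force"].round(2))
for n in("wrist","scene","side"):
    c=arm.read_camera(n);cv2.imwrite(f"pics/{n}_f.png",c["image"]);pickle.dump(c,open(f"{n}_f.pkl","wb"))
    hsv=cv2.cvtColor(c["image"],cv2.COLOR_BGR2HSV);k=((hsv[...,1]<80)&(hsv[...,2]>70)).astype(np.uint8)
    g=proj(c,[.539,.27,.03])[0];N,L,st,ce=cv2.connectedComponentsWithStats(k)
    l=[(st[i].tolist(),ce[i].round(0).tolist()) for i in range(1,N) if st[i,4]>150 and np.hypot(*(ce[i]-g))<60];print(n,g.round(0),l)
    b=np.array([[x,y,z] for x in(-23,23) for y in(-60,60) for z in(0,40)])/1000
    def iou(v):
        h=cv2.convexHull((proj(c,b@dieR(v[2],v[3]).T+[v[0],v[1],.009+.023*abs(np.sin(np.deg2rad(v[3])))])).astype(np.float32))
        m=np.zeros((480,640),np.uint8);cv2.fillConvexPoly(m,(h*16).round().astype(int),1,shift=4);ring=cv2.dilate(m,np.ones((15,15)));return (m&k).sum()/((m|k)&ring).sum()
    best=max(((iou((x,y,a,t)),x,y,a,t) for x in np.arange(.525,.556,.003) for y in np.arange(.25,.29,.003) for a in(-.06,-.02,.02,.06,.1) for t in(0,5,10)))
    print(n,np.round(best,3))
```

```text
19.4 [0.5387 0.2651 0.1934] [-0.81  0.08 -0.99]
wrist [320. 215.] [([247, 186, 145, 61, 8563], [319.0, 216.0])]
wrist [0.972 0.537 0.268 0.02  5.   ]
scene [434. 327.] [([374, 285, 37, 40, 464], [388.0, 305.0]), ([410, 298, 49, 58, 1376], [433.0, 326.0])]
scene [0.943 0.537 0.268 0.02  0.   ]
side [280. 196.] [([321, 159, 18, 12, 191], [330.0, 164.0]), ([257, 184, 47, 29, 867], [280.0, 198.0]), ([279, 215, 37, 14, 189], [300.0, 221.0])]
side [ 0.941  0.534  0.253  0.02  10.   ]
```

Run:
```python
from h import *
b=np.array([[x,y,z] for x in(-23,23) for y in(-60,60) for z in(0,40)])/1000
D={}
for n in("wrist","scene","side"):
    c=pickle.load(open(f"{n}_f.pkl","rb"));hsv=cv2.cvtColor(c["image"],cv2.COLOR_BGR2HSV);D[n]=(c,((hsv[...,1]<80)&(hsv[...,2]>70)).astype(np.uint8))
def iou(n,v):
    c,k=D[n];h=cv2.convexHull((proj(c,b@dieR(v[2],v[3]).T+[v[0],v[1],.009+.023*abs(np.sin(np.deg2rad(v[3])))])).astype(np.float32))
    m=np.zeros((480,640),np.uint8);cv2.fillConvexPoly(m,(h*16).round().astype(int),1,shift=4);ring=cv2.dilate(m,np.ones((15,15)));return (m&k).sum()/((m|k)&ring).sum()
for t in(-8,-4,-2,0,2,4,8,12):
    best={n:max((iou(n,(x,y,.02,t)),x,y) for x in(.534,.537,.54) for y in np.arange(.255,.285,.003)) for n in D}
    print(t,{n:np.round(v,3).tolist() for n,v in best.items()}, "sum",max(sum(iou(n,(x,y,.02,t)) for n in("wrist","scene","side")) for x in(.534,.537,.54) for y in np.arange(.255,.285,.003)))
# cork extents in the wrist picture through the cover centre
c=D["wrist"][0];hsv=cv2.cvtColor(c["image"],cv2.COLOR_BGR2HSV);col=hsv[:,319];print([(v,*col[v].tolist()) for v in range(100,330,6)])
```

```text
-8 {'wrist': [0.891, 0.537, 0.273], 'scene': [0.888, 0.537, 0.273], 'side': [0.86, 0.537, 0.267]} sum 2.6105156012084882
-4 {'wrist': [0.929, 0.537, 0.27], 'scene': [0.918, 0.537, 0.27], 'side': [0.877, 0.537, 0.267]} sum 2.7010593369627554
-2 {'wrist': [0.929, 0.537, 0.27], 'scene': [0.921, 0.537, 0.27], 'side': [0.889, 0.537, 0.267]} sum 2.721901448383576
0 {'wrist': [0.958, 0.537, 0.27], 'scene': [0.935, 0.537, 0.267], 'side': [0.895, 0.537, 0.267]} sum 2.749440038018987
2 {'wrist': [0.941, 0.537, 0.27], 'scene': [0.957, 0.537, 0.267], 'side': [0.907, 0.537, 0.264]} sum 2.766223198394946
4 {'wrist': [0.935, 0.537, 0.267], 'scene': [0.968, 0.537, 0.267], 'side': [0.908, 0.537, 0.261]} sum 2.7579783320854885
8 {'wrist': [0.942, 0.537, 0.267], 'scene': [0.925, 0.537, 0.267], 'side': [0.926, 0.534, 0.255]} sum 2.670153472324177
12 {'wrist': [0.915, 0.537, 0.267], 'scene': [0.935, 0.54, 0.264], 'side': [0.915, 0.534, 0.255]} sum 2.6177231176304807
[(100, 13, 162, 165), (106, 13, 165, 165), (112, 13, 165, 165), (118, 13, 165, 165), (124, 13, 163, 149), (130, 13, 162, 148), (136, 13, 163, 150), (142, 12, 106, 60), (148, 14, 146, 119), (154, 14, 147, 211), (160, 14, 143, 178), (166, 14, 142, 156), (172, 14, 142, 182), (178, 15, 140, 166), (184, 14, 141, 170), (190, 14, 41, 118), (196, 13, 26, 222), (202, 15, 32, 221), (208, 13, 34, 219), (214, 16, 34, 201), (220, 13, 34, 203), (226, 15, 32, 205), (232, 15, 36, 113), (238, 15, 39, 118), (244, 14, 32, 212), (250, 14, 140, 180), (256, 15, 73, 49), (262, 16, 68, 56), (268, 18, 113, 169), (274, 18, 118, 211), (280, 18, 115, 171), (286, 16, 46, 178), (292, 18, 151, 113), (298, 18, 165, 201), (304, 19, 165, 203), (310, 19, 165, 202), (316, 18, 169, 202), (322, 17, 44, 203), (328, 18, 46, 178)]
```

Run:
```python
from h import *
c=pickle.load(open("wrist_f.pkl","rb"));hsv=cv2.cvtColor(c["image"],cv2.COLOR_BGR2HSV)
def ray(uv,z):
    n=cv2.undistortPoints(np.array([[uv]],float),c["camera_matrix"],np.array(c["dist"]))[0,0]
    d=rot(c["orientation"])@[n[0],-n[1],-1];return (c["origin"]+d*(z-c["origin"][2])/d[2]).round(4)
V=hsv[:,319];print("dark rows",[v for v in range(100,300) if V[v,2]<85],"metal rows",[v for v in range(100,290) if V[v,1]<60 and V[v,2]>85])
U=hsv[180];print("row180 dark cols",[u for u in range(150,500) if U[u,2]<70])
dk=[v for v in range(100,300) if V[v,2]<85];a=[v for v in dk if v<180];b=[v for v in dk if v>245]
print("end wall",ray((319,a[0]),.025),ray((319,a[-1]),.025),"divider",ray((319,b[0]),.025),ray((319,b[-1]),.025))
m=[v for v in range(180,250) if V[v,1]<60];print("cover rim",ray((319,m[0]),.049),ray((319,m[-1]),.049))
d=[u for u in range(150,500) if U[u,2]<70];l=[u for u in d if u<319];r=[u for u in d if u>319]
if l and r: print("side walls",ray((l[0],180),.025),ray((l[-1],180),.025),ray((r[0],180),.025),ray((r[-1],180),.025))
```

```text
dark rows [139, 140, 141, 142, 143, 144, 145, 146, 256, 257, 258, 259, 260, 261, 262, 263, 264, 265, 266] metal rows [187, 188, 189, 190, 191, 192, 193, 194, 195, 196, 197, 198, 199, 200, 201, 202, 203, 204, 205, 206, 207, 208, 209, 210, 211, 212, 213, 214, 215, 216, 217, 218, 219, 220, 221, 222, 223, 224, 225, 226, 227, 228, 229, 230, 231, 232, 233, 234, 235, 236, 237, 238, 239, 240, 241, 242, 243, 244, 245, 246, 282, 283, 284, 285, 286, 287, 288, 289]
row180 dark cols [224, 225, 226, 227, 228, 229, 230, 231, 232, 233, 234, 397, 398, 399, 400, 401, 402, 403, 404, 405, 406]
end wall [0.537  0.3349 0.025 ] [0.5371 0.3291 0.025 ] divider [0.539  0.2286 0.025 ] [0.5391 0.2184 0.025 ]
cover rim [0.5377 0.2982 0.049 ] [0.5386 0.2472 0.049 ]
side walls [0.4541 0.2987 0.025 ] [0.4629 0.2989 0.025 ] [0.6062 0.3014 0.025 ] [0.6142 0.3016 0.025 ]
```

The cover sits within about 3 mm (lengthwise) and 6 mm (crosswise) of the pad's centre, flat and aligned, and the arm is clear.

```bash
python3 -c "
from cell import arm
print(arm.hand_in())"
```

```text
the job is handed in; nothing more can be done
None
```

I swung the bar open to about 1.4 rad, lifted the cover out, set it down hollow side up in the fingers within about 6 mm of the cork pad's centre, let go, and handed the job in at about 20 s of the 51 s; hand-in returned no verdict.

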